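# Touch-test a cured print on the curing station

## Task

The curing cycle is over: push the curing station's front toggle switch fully down to off, and only then touch-test the bridge-shaped print on the turntable by bringing shut fingertips slowly down and resting them lightly on its flat top for about half a second. Then withdraw the hand a good hand's breadth clear. Do not shift, tip, pinch or lift the print, and leave the other two prints, the bottle and the clamp untouched.

Things in the scene. Friction and masses are not known exactly. Their poses are not given: they have to be found in the camera images.
- station: black curing station, fixed: base 250 (x) x 210 (y) x 65 mm high, front panel facing its own -x. Origin: centre of the underside, on the counter; x to the rear, y to its left, z up. The front carries the toggle switch (y = -60, z = 42 mm) and a round timer knob (34 mm across, 14 mm proud, y = +55, z = 36 mm; not needed). A black LED post 64 mm wide, its front at x = +95 mm, stands at the rear, 165 mm high
- turntable_top (a point): centre of the upper face of the station's turntable, a dark disc with a grey rim, 160 mm across, 75 mm above the counter, stiff to turn by hand; three prints stand on it, their centres about 50 mm from this point
- toggle (a joint): bat-handle toggle switch on the station's front: 0 = up, on (lever leans 0.3 rad above level); 0.6 = fully down, off (0.3 rad below level). Snap action: about 3 N down at its tip starts it, past the middle (0.3) it snaps over by itself and stays
- toggle_tip (a point): round outer end of the steel toggle lever, 8 mm thick here. The lever sticks straight out of the front (to the station's -x), 26 mm long from its pivot, which lies 6 mm before the panel and 42 mm above the counter; so this end is 31 mm before the panel, 50 mm above the counter when up, 34 mm when down. Nothing stands above or before it
- bridge: the print to touch: grey bridge, an upside-down U, 60 (x) x 26 (y) x 40 mm high, loose on the turntable, about 60 g. Origin: centre of its underside; x along the bridge, z up. Two legs, each 10 mm thick, at its ends, carry a flat deck 8 mm thick
- bridge_top (a point): centre of the bridge's flat top face (60 x 26 mm), 40 mm above its underside, about 115 mm above the counter. It is hard and does not give: come down on it no faster than about 15 mm/s and stop at the first few newtons; 25 N would spoil it
- gear: grey gear print, loose on the turntable, flat toothed disc 52 mm across and 14 mm high with a hub up to 22 mm; origin: centre of underside, z up. Leave alone
- nozzle: grey cone-shaped nozzle print, loose on the turntable, foot 44 mm across, 52 mm high, narrowing to 14 mm; origin: centre of underside, z up. Leave alone
- bottle: empty clear glass bottle with aluminium twist cap, loose on the counter beside the station, 62 mm across, 155 mm high; origin: centre of underside, z up. Leave alone
- clamp: wooden hand-screw clamp lying on the counter on the other side of the station, about 133 (x) x 190 (y, over its handles) x 30 mm high; origin: under its middle, z up. Leave alone
Not all that is in view belongs to the job. What is shaped like the bridge but purple is not meant.

How it is judged:
By the outcome, as a careful person would: the job done as asked, in the order asked, and still so for the second after the job is handed in, with the robot touching nothing.
It also fails if it takes over 40 s, if anything falls off the work surface, if the arm or the gripper's body presses on something with over 40 N, if the wrist force passes 120 N, or if a joint passes its speed limit or range.

## Robot

A 7-joint arm with a two-finger parallel gripper is mounted at the origin on the work surface. World frame = base frame: x ahead of the robot, y to its left, z up, the work surface at z = 0. Lengths are in mm, angles in degrees, forces in N, time in s.
With the tool pointing down it reaches from about 350 to 775 mm from the base axis. Payload 3.1 kg.
Tool frame: the origin (TCP) lies midway between the tips of the shut fingers; the grasp point (between the pads) lies 19 mm behind it (ctrl.tcp_to_grasp is the distance from the TCP to the grasp point, in mm); z points along the fingers, x is the direction in which the jaws open and shut, and the axes are right-handed (so a half turn about z gives the same grasp; the last joint's range is limited). The gripper opens to 85 mm and grips with 20 to 120 N. Pads are 22 mm wide; open, the fingers measure 114 mm over their backs; the gripper's body (76 mm by 85 mm) begins 54 mm behind the grasp point. The pads swing forward as they close: fully open they stand 13 mm farther back than shut.
Start: joints at [68.256, 17.813, 0.802, 86.603, -0.252, 75.585, -1.558], TCP at [182.31, -518.922, 231.304] pointing down, gripper open.
Joint ranges: [-154.91, 154.91], [-16.99, 109.72], [-72.82, 74.43], [7.12, 147.25], [-82.49, 262.49], [11.32, 116.49], [-174.64, 174.64]. Speed limits (degrees/s): [159.86, 159.86, 180, 180, 180, 180, 180].

## Interface

Orientations are given as a 3x3 rotation matrix whose columns are the frame's x, y, z axes.
In Python, from cell import ctrl, capture, calibration, ticket, spotter gives the robot as it stands.
- The arm moves only by the tool apply_moves, never from a script. Its argument "rows" is a list of rows, each a list of 3 entries, a list of its own where there are three numbers: the shift along the tool's x, y, z in m, then the turn, a rotation vector about the tool's x, y, z in degrees, then the opening, from 0 (shut) to 1 (fully open). In form: [[[dx, dy, dz], [rx, ry, rz], grip], ...]. A call has 1 to 20 rows; each row shifts and turns the commanded pose from where the row before left it, along the tool's axes as they then stand; what a row does not reach is not made up. A row lasts 1/12 s, in which the tool goes at most 41.7 mm and 7.16 degrees, less where a joint would pass 70% of its speed; a pose out of reach is approached as far as the arm can. A call is refused whole if a number of a shift passes 0.0417 or a number of a turn 7.16, either way. A call with a gripper value outside its range is refused whole. The fingers move at their own pace and stop on an object; the grip force is fixed at half the most. Time passes only in rows, so rows that do not move let the fingers close. It gives the time, the measured TCP pose, the force and the opening at its end, in the units of the state.
- ctrl.read_state(): the state, without advancing time (a new reading comes with each control period).
- capture(name): name is "scene" or "top"; returns the picture (480x640x3 uint8, red, green, blue); there is no depth.
- calibration(name): a dict with "mtx" (3x3 intrinsics, pixels), "T" (4x4, takes a point from camera to world coordinates). Camera axes: x right, y down, z forward; pixel columns grow to the right and rows downward; lengths in mm; the calibration is good to about 2 mm. A picture is of the moment at which its call begins. calibration takes no time and is no camera call.
- ticket.finish_job(): hands the job in, once; it reports no verdict.
Trained networks look in the newest picture that a camera, given by its name, has taken for a name from the list of things; names that differ only in an ending like _2 or _b are one class to them, and where a whole thing is asked for, a point or a joint stands for the part that bears it (a point fixed in the world has none). Each returns a list of dicts, best first, with "conf" (0 to 1); they miss things now and then, are a little off and sometimes report something else, mostly with a low value. They report only what shows in the picture. A call takes as long as a camera call. They do not tell look-alikes from the thing itself.
- spotter.boxes_of(thing, camera): "extent" ([left, top, width, height] in pixels, round what is visible of it).
The state is a dict: "time": time; "q": joint angles; "joint_vel": joint speeds; "tau": joint torques, N m; "position": TCP position; "eef_rot": TCP orientation; "contact_force": force on the tool from outside, world axes, zero at the start; "ft_torque": the same for the moment, N m; "gripper_width": opening from 0.0 (shut) to 1.0 (fully open).
Only numpy, scipy, OpenCV 4.12 (cv2) and the standard library are available. Lean on these libraries where they do the work, as an engineer would, in place of code of your own. Each camera call takes 0.05 s, during which the arm holds its last target. There are 200 camera calls.

## Working session

There is one attempt and no reset: what is moved stays moved. The work goes in short steps, Python scripts to look and compute and a tool call to move; the robot and the scene stay as the last step left them, time stands still between calls to the robot, and variables do not carry over. Pictures are saved under pics/ and viewed, about 8 in all and at most 12, crops included, and the job is handed in when it is done.

Besides the shell and the picture viewer there is one more tool, called after ">>>" as a command line: name --argument value ..., lists and objects as JSON in quotes. apply_moves: Moves the arm, as the interface text tells. Its arguments: {"type":"object","properties":{"rows":{"type":"array","items":{"type":"array"}}},"required":["rows"]}

```bash
mkdir -p pics; cat > h.py <<'E'
import numpy as np, cv2
from cell import ctrl, capture, calibration, ticket, spotter
def ray(cam,u,v,z):
    c=calibration(cam);T=np.array(c["T"]);K=np.array(c["mtx"])
    d=T[:3,:3]@np.linalg.solve(K,[u,v,1]);o=T[:3,3]
    return o+d*(z-o[2])/d[2]
def proj(cam,p):
    c=calibration(cam);T=np.array(c["T"]);K=np.array(c["mtx"])
    q=K@(T[:3,:3].T@(np.asarray(p,float)-T[:3,3]));return q[:2]/q[2]
def save(n,a): cv2.imwrite("pics/"+n+".png",cv2.cvtColor(a,cv2.COLOR_RGB2BGR))
E
python3 - <<'E'
from h import *
for c in("scene","top"):
    save(c+"1",capture(c)); print(c,np.round(np.array(calibration(c)["T"]),2).tolist())
    for t in("station","toggle_tip","bridge","gear","nozzle","bottle","clamp"):
        print(c,t,[(round(b["conf"],2),np.round(b["extent"]).tolist()) for b in spotter.boxes_of(t,c)][:3])
s=ctrl.read_state();print(s["time"],s["position"],np.round(s["eef_rot"],3).tolist(),s["contact_force"])
E
```

```text
scene [[-0.67, 0.53, -0.52, 1132.5], [0.74, 0.47, -0.49, 582.62], [-0.02, -0.71, -0.71, 902.42], [0.0, 0.0, 0.0, 1.0]]
scene station [(0.94, [201.0, 217.0, 164.0, 169.0]), (0.55, [244.0, 234.0, 88.0, 65.0])]
scene toggle_tip []
scene bridge [(0.9, [291.0, 227.0, 32.0, 32.0]), (0.83, [384.0, 292.0, 32.0, 29.0]), (0.79, [307.0, 193.0, 15.0, 29.0])]
scene gear [(0.67, [254.0, 240.0, 26.0, 22.0])]
scene nozzle [(0.88, [277.0, 258.0, 21.0, 36.0]), (0.35, [204.0, 220.0, 162.0, 160.0])]
scene bottle [(0.85, [229.0, 151.0, 32.0, 63.0]), (0.16, [252.0, 239.0, 24.0, 22.0])]
scene clamp [(0.73, [301.0, 352.0, 100.0, 72.0]), (0.71, [202.0, 219.0, 162.0, 169.0])]
top [[-0.05, -0.98, 0.21, 359.76], [-1.0, 0.05, -0.02, 49.3], [0.01, -0.22, -0.98, 1034.45], [0.0, 0.0, 0.0, 1.0]]
top station [(0.87, [275.0, 125.0, 126.0, 176.0])]
top toggle_tip []
top bridge [(0.91, [388.0, 311.0, 25.0, 36.0]), (0.91, [226.0, 265.0, 30.0, 22.0]), (0.57, [323.0, 227.0, 24.0, 33.0])]
top gear [(0.73, [353.0, 208.0, 22.0, 22.0])]
top nozzle [(0.77, [310.0, 194.0, 22.0, 24.0])]
top bottle [(0.65, [444.0, 258.0, 44.0, 36.0])]
top clamp [(0.66, [176.0, 152.0, 93.0, 68.0])]
0.8 [ 182.32508535 -518.95370954  231.34987146] [[0.331, -0.943, 0.0], [-0.943, -0.331, -0.0], [0.0, -0.0, -1.0]] [ 0.21609762  0.12100218 -0.46069652]
```

View pics/scene1.png

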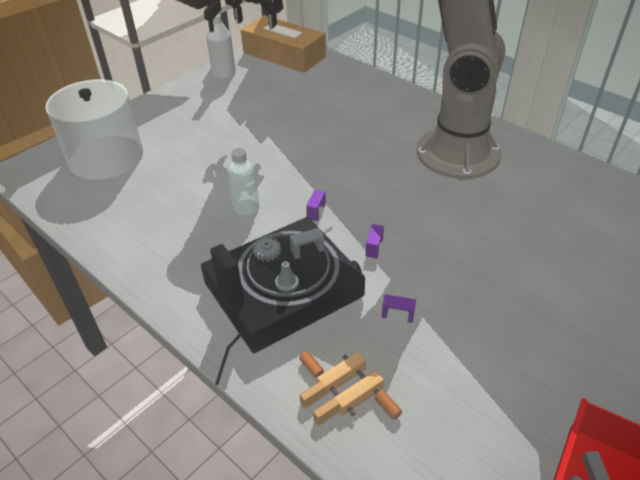

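View pics/top1.png

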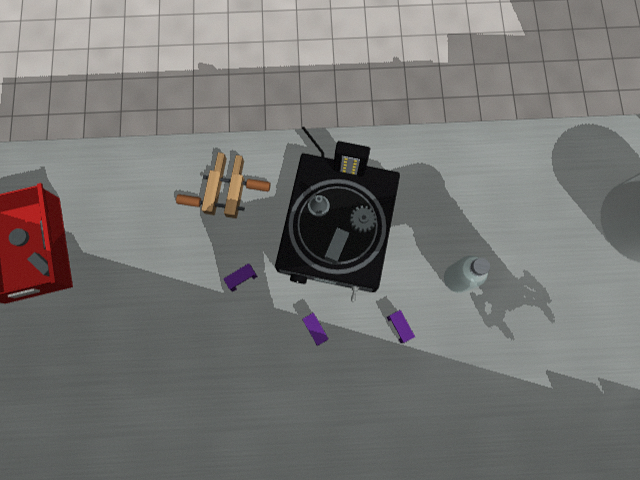

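The scene shows one grey bridge at scene (307,243) / top (337,245), standing on the turntable. Three purple look-alikes lie on the counter at top (402,326), (315,329) and (240,277). The toggle is near top (353,294), and the bottle and clamp are well to the sides. I'll enlarge this to confirm and measure the station.

```bash
python3 - <<'E'
from h import *
a=cv2.imread("pics/top1.png")[130:320,260:420]
a=cv2.resize(a,None,fx=3.1,fy=3.1,interpolation=cv2.INTER_CUBIC)
a=np.clip(255*(a/255.)**0.55,0,255).astype('uint8')
b=cv2.imread("pics/scene1.png")[205:355,195:375]
b=cv2.resize(b,None,fx=3.1,fy=3.1,interpolation=cv2.INTER_CUBIC)
b=np.clip(255*(b/255.)**0.55,0,255).astype('uint8')
cv2.imwrite("pics/cropt.png",a);cv2.imwrite("pics/crops.png",b)
E
```

```text
(no output)
```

View pics/cropt.png

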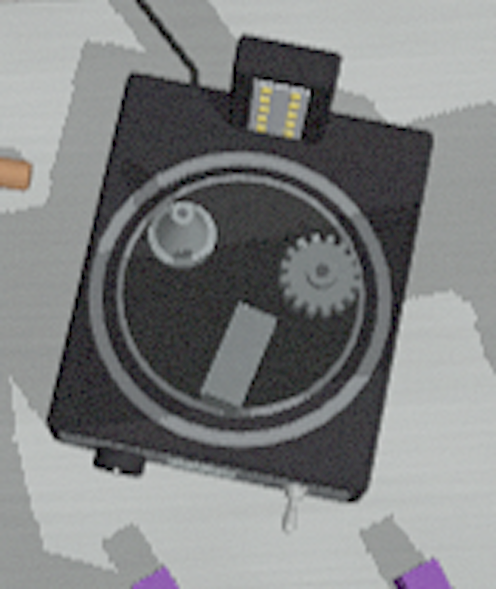

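View pics/crops.png

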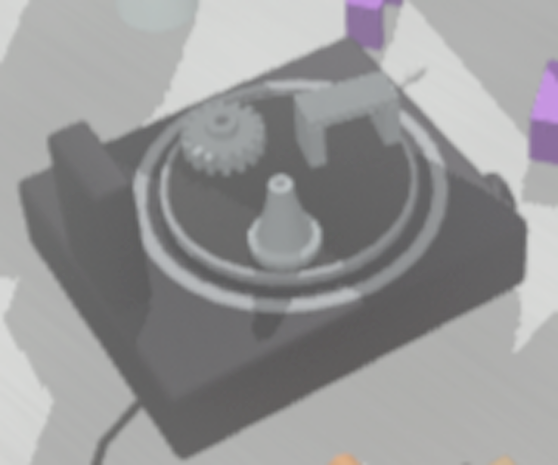

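The crop confirms it. The grey bridge is on the turntable with its top centre at about crop (240,354). The toggle tip is at crop (289,525), and it leans up. Now I'll compute positions.

```bash
python3 - <<'E'
from h import *
from scipy.optimize import least_squares
t=lambda u,v,z:ray("top",260+u/3.1,130+v/3.1,z)[:2]
s=lambda u,v,z:ray("scene",195+u/3.1,205+v/3.1,z)[:2]
C=[t(130,75,65),t(432,133,65),t(357,495,65),t(52,428,65)]
print("corners",np.round(C,1).tolist())
loc=np.array([[125,105],[125,-105],[-125,-105],[-125,105]],float)
f=lambda p:(np.array(C)-(loc@np.array([[np.cos(p[2]),np.sin(p[2])],[-np.sin(p[2]),np.cos(p[2])]])+p[:2])).ravel()
r=least_squares(f,[500,0,0]);x,y,a=r.x;print("station",np.round(r.x,3),np.degrees(a),"res",np.round(r.fun,1))
R=np.array([[np.cos(a),-np.sin(a)],[np.sin(a),np.cos(a)]])
tip=R@[-156,-60]+[x,y];print("tip model",tip,"seen",t(289,525,50))
print("ring top",t(241,299,75),"scene",s(290,195,75))
c=[t(246,303,115),t(278,318,115),t(243,405,115),t(202,392,115)]
print("bridge top",np.round(c,1).tolist(),np.mean(c,0))
d=[s(295,95,115),s(383,73,115),s(398,100,115),s(305,124,115)]
print("bridge scene",np.round(d,1).tolist(),np.mean(d,0))
print("scene tip",s(422,72,50))
for u in((402,326),(315,329)): print("purple",ray("top",*u,40)[:2])
print("bottle", ray("top",482,265,155)[:2])
E
```

```text
corners [[760.6, 61.5], [710.3, -137.0], [472.3, -69.7], [524.3, 120.8]]
station [ 6.16894e+02 -6.10500e+00 -2.60000e-01] -14.868773009394445 res [-4.  -1.8 -0.5  2.6  3.2  5.8  1.3 -6.6]
tip model [450.72152264 -24.06591314] seen [457.06343842 -26.83234299]
ring top [600.41714849  -3.35647387] scene [613.49483275   9.42333224]
bridge top [[587.7, -4.1], [577.3, -23.1], [524.3, 1.4], [533.5, 25.7]] [ 5.55720716e+02 -1.61313199e-02]
bridge scene [[576.5, -19.5], [526.2, 7.9], [537.9, 31.1], [590.6, 2.8]] [557.8211112    5.56003495]
scene tip [458.04115805 -20.45695041]
purple [ 400.96582311 -120.42533438]
purple [403.56125984  51.27658463]
bottle [ 496.83823895 -253.37534889]
```

>>> apply_moves --rows '[[[-0.011,-0.0125,0],[0,0,0],0],[[-0.022,-0.025,0],[0,0,0],0],[[-0.022,-0.025,0],[0,0,0],0],[[-0.022,-0.025,0],[0,0,0],0],[[-0.022,-0.025,0],[0,0,0],0],[[-0.022,-0.025,0],[0,0,0],0],[[-0.022,-0.025,0],[0,0,0],0],[[-0.022,-0.025,0],[0,0,0],0],[[-0.022,-0.025,0],[0,0,0],0],[[-0.022,-0.025,0],[0,0,0],0],[[-0.022,-0.025,0],[0,0,0],0],[[-0.022,-0.025,0],[0,0,0],0],[[-0.022,-0.025,0],[0,0,0],0],[[-0.022,-0.025,0],[0,0,0],0],[[-0.022,-0.025,0],[0,0,0],0],[[-0.011,-0.0125,0],[0,0,7],0],[[0,0,0],[0,0,7],0],[[0,0,0],[0,0,7],0],[[0,0,0],[0,0,7],0],[[0,0,0],[0,0,6],0]]'

```text
time: 2.47
position: [426.8, -83.1, 231.4]
eef_rot: [[-0.258, -0.966, 0.0], [-0.966, 0.258, -0.0], [0.0, -0.0, -1.0]]
contact_force: [-0.1, -0.9, -0.0]
gripper_width: 0.003
```

>>> apply_moves --rows '[[[-0.013,-0.003,0.02],[0,0,0],0],[[-0.013,-0.003,0.03],[0,0,0],0],[[-0.013,-0.003,0.03],[0,0,0],0],[[-0.013,-0.003,0.03],[0,0,0],0],[[-0.013,-0.003,0.03],[0,0,0],0],[[0,0,0.005],[0,0,0],0],[[0,0,0],[0,0,0],0]]'

```text
time: 3.05
position: [455.8, -23.7, 84.5]
eef_rot: [[-0.251, -0.968, -0.005], [-0.968, 0.251, 0.001], [0.001, 0.005, -1.0]]
contact_force: [0.0, -0.8, -0.2]
gripper_width: -0.002
```

```bash
python3 - <<'E'
from h import *
t,s=capture("top"),capture("scene");p=ctrl.read_state()["position"];print(p,ctrl.read_state()["contact_force"],proj("top",p),proj("scene",p))
a=cv2.resize(t[235:335,300:420],None,fx=3.3,fy=5*.66,interpolation=2);b=cv2.resize(s[170:270,270:390],None,fx=3.3,fy=3.3,interpolation=2)
o=np.hstack([a,b]);o=np.clip(255*(o/255.)**.6,0,255).astype('uint8');save("close1",o)
E
```

```text
[458.36158525 -24.98839544  87.29915046] [-0.23848464 -0.72825732  0.48750278] [353.605302   296.70642043] [329.30004977 214.05295285]
```

View pics/close1.png

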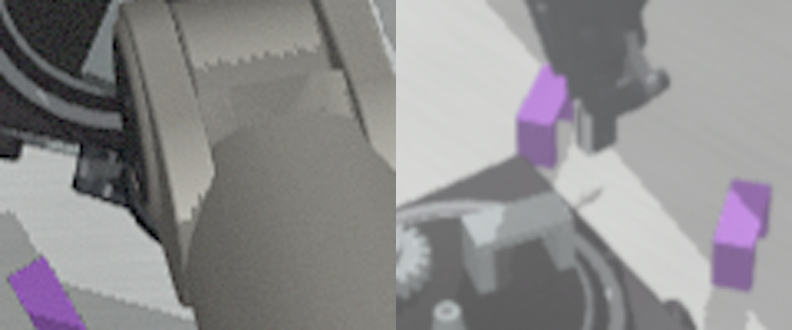

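>>> apply_moves --rows '[[[0,0,0.012],[0,0,0],0],[[0,0,0.012],[0,0,0],0],[[0,0,0.004],[0,0,0],0],[[0,0,0.003],[0,0,0],0],[[0,0,0.003],[0,0,0],0],[[0,0,0.003],[0,0,0],0],[[0,0,0.003],[0,0,0],0],[[0,0,0.002],[0,0,0],0],[[0,0,0.002],[0,0,0],0],[[0,0,0],[0,0,0],0]]'

```text
time: 3.98
position: [457.9, -24.2, 42.0]
eef_rot: [[-0.253, -0.968, 0.0], [-0.968, 0.253, 0.0], [-0.0, -0.0, -1.0]]
contact_force: [-0.2, -0.0, 0.3]
gripper_width: -0.002
```

>>> apply_moves --rows '[[[0,0,0.002],[0,0,0],0],[[0,0,0.002],[0,0,0],0],[[0,0,0.001],[0,0,0],0],[[0,0,0],[0,0,0],0]]'

```text
time: 4.32
position: [458.4, -24.2, 40.5]
eef_rot: [[-0.253, -0.968, 0.001], [-0.968, 0.253, -0.002], [0.002, -0.001, -1.0]]
contact_force: [-8.4, 1.1, 26.6]
gripper_width: -0.002
```

>>> apply_moves --rows '[[[0,0,-0.005],[0,0,0],0],[[0,0,-0.02],[0,0,0],0],[[0,0,-0.03],[0,0,0],0],[[0,0,-0.03],[0,0,0],0],[[0,0,-0.03],[0,0,0],0],[[0,0,-0.01],[0,0,0],0],[[0,0,0],[0,0,0],0]]'

```text
time: 4.9
position: [460.3, -24.2, 165.2]
eef_rot: [[-0.253, -0.967, 0.007], [-0.967, 0.253, -0.001], [-0.001, -0.007, -1.0]]
contact_force: [0.2, 0.9, 0.4]
gripper_width: -0.003
```

```bash
python3 - <<'E'
from h import *
s=capture("scene");S=ctrl.read_state();p=S["position"];print(p,S["contact_force"],np.round(S["eef_rot"],3).tolist())
for z in(50,34):print(proj("scene",[458,-23,z]))
b=cv2.resize(s[190:290,250:370],None,fx=5,fy=5,interpolation=2)
save("close2",np.clip(255*(b/255.)**.6,0,255).astype('uint8'))
E
```

```text
[458.58572821 -24.25865023 162.99923352] [ 0.19310499 -0.54656476 -0.62335698] [[-0.253, -0.967, 0.003], [-0.968, 0.253, -0.001], [-0.0, -0.003, -1.0]]
[330.23295979 227.66523545]
[330.27067917 233.18803771]
```

View pics/close2.png

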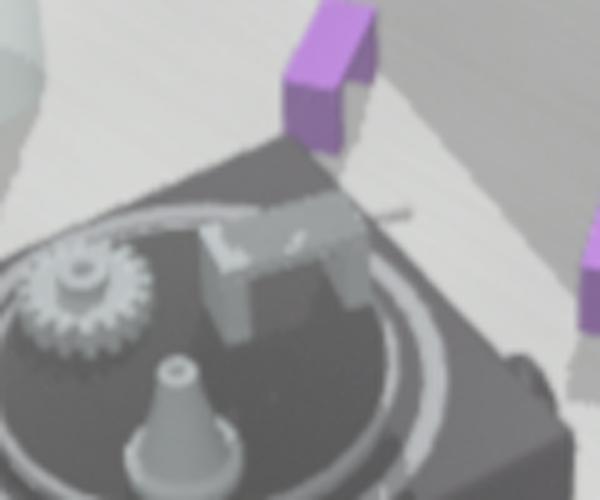

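The toggle tip now shows at scene (331.6,232.6). The prediction was (330,233) for down and (330,228) for up, so it is fully down. The bridge hasn't moved. Next I go above it.

>>> apply_moves --rows '[[[-0.005,-0.008,0],[0,0,0],0],[[-0.01,-0.018,0],[0,0,0],0],[[-0.011,-0.018,0],[0,0,0],0],[[-0.01,-0.018,0],[0,0,0],0],[[-0.01,-0.018,0],[0,0,0],0],[[-0.005,-0.008,0.01],[0,0,0],0],[[0,0,0.012],[0,0,0],0],[[0,0,0.008],[0,0,0],0],[[0,0,0],[0,0,0],0],[[0,0,0],[0,0,0],0]]'

```text
time: 5.78
position: [554.4, 2.9, 130.4]
eef_rot: [[-0.253, -0.968, -0.004], [-0.968, 0.253, 0.0], [0.001, 0.004, -1.0]]
contact_force: [-0.3, -0.1, 0.8]
gripper_width: 0.001
```

```bash
python3 - <<'E'
from h import *
s=capture("scene");S=ctrl.read_state();p=S["position"];print(S["time"],p,S["contact_force"],np.round(S["eef_rot"],3).tolist())
print((proj("scene",p)-[250,170])*5,(proj("scene",[p[0],p[1],115])-[250,170])*5)
b=cv2.resize(s[170:290,250:370],None,fx=5,fy=5,interpolation=2)
save("close3",np.clip(255*(b/255.)**.6,0,255).astype('uint8'))
E
```

```text
5.8333 [555.12205037   2.84980575 131.46474973] [-0.28236338 -0.16535225  1.00891114] [[-0.253, -0.968, -0.002], [-0.968, 0.253, -0.0], [0.0, 0.002, -1.0]]
[280.42571322 294.47300983] [281.87644379 325.82638777]
```

View pics/close3.png

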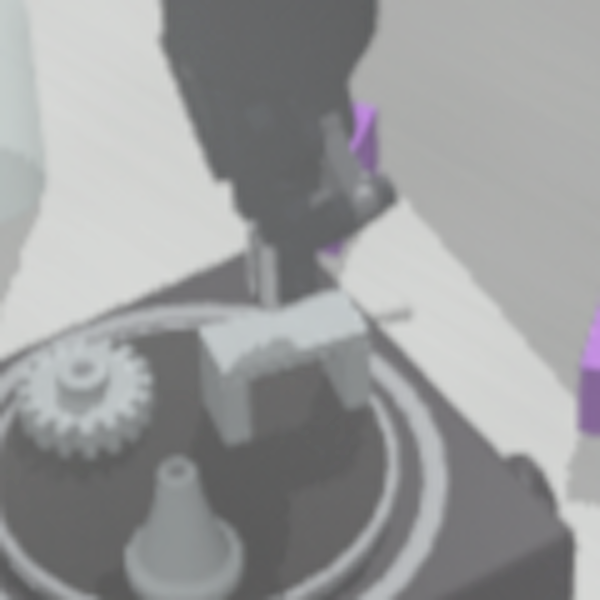

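The predicted touch point is crop (282,326) and the bridge's top centre is about (285,330), so the fingertips are centred. Now the slow descent.

>>> apply_moves --rows '[[[0,0,0.001],[0,0,0],0],[[0,0,0.001],[0,0,0],0],[[0,0,0.001],[0,0,0],0],[[0,0,0.001],[0,0,0],0],[[0,0,0.001],[0,0,0],0],[[0,0,0.001],[0,0,0],0],[[0,0,0.001],[0,0,0],0],[[0,0,0.001],[0,0,0],0],[[0,0,0.001],[0,0,0],0],[[0,0,0.001],[0,0,0],0],[[0,0,0],[0,0,0],0]]'

```text
time: 6.75
position: [555.5, 2.9, 122.0]
eef_rot: [[-0.253, -0.968, -0.0], [-0.968, 0.253, -0.0], [0.0, 0.0, -1.0]]
contact_force: [-0.3, -0.3, -0.5]
gripper_width: 0.004
```

>>> apply_moves --rows '[[[0,0,0.0008],[0,0,0],0],[[0,0,0.0008],[0,0,0],0],[[0,0,0.0008],[0,0,0],0],[[0,0,0.0008],[0,0,0],0],[[0,0,0.0008],[0,0,0],0]]'

```text
time: 7.17
position: [555.7, 2.9, 118.2]
eef_rot: [[-0.253, -0.968, 0.0], [-0.968, 0.253, -0.0], [0.0, -0.0, -1.0]]
contact_force: [0.7, -0.7, -0.2]
gripper_width: -0.002
```

Now half-millimetre steps, a few at a time. The toggle push suggests the contact is stiff.

>>> apply_moves --rows '[[[0,0,0.0005],[0,0,0],0],[[0,0,0.0005],[0,0,0],0],[[0,0,0.0005],[0,0,0],0]]'

```text
time: 7.42
position: [555.7, 2.9, 116.7]
eef_rot: [[-0.253, -0.968, -0.0], [-0.968, 0.253, 0.0], [-0.0, 0.0, -1.0]]
contact_force: [-0.4, -0.8, -0.2]
gripper_width: 0.001
```

>>> apply_moves --rows '[[[0,0,0.0005],[0,0,0],0],[[0,0,0.0005],[0,0,0],0]]'

```text
time: 7.58
position: [555.7, 2.9, 115.8]
eef_rot: [[-0.253, -0.968, 0.0], [-0.968, 0.253, -0.0], [0.0, -0.0, -1.0]]
contact_force: [0.2, -0.2, -0.2]
gripper_width: 0.004
```

>>> apply_moves --rows '[[[0,0,0.0004],[0,0,0],0],[[0,0,0.0003],[0,0,0],0]]'

```text
time: 7.75
position: [555.7, 2.9, 115.2]
eef_rot: [[-0.253, -0.968, 0.0], [-0.968, 0.253, -0.0], [0.0, -0.0, -1.0]]
contact_force: [-0.2, 0.4, 2.2]
gripper_width: -0.004
```

>>> apply_moves --rows '[[[0,0,0.0002],[0,0,0],0],[[0,0,0],[0,0,0],0]]'

```text
time: 7.92
position: [555.7, 2.9, 115.2]
eef_rot: [[-0.253, -0.968, 0.0], [-0.968, 0.253, -0.0], [0.0, -0.0, -1.0]]
contact_force: [-1.1, 0.8, 2.4]
gripper_width: 0.002
```

>>> apply_moves --rows '[[[0,0,0.0001],[0,0,0],0],[[0,0,0],[0,0,0],0],[[0,0,0],[0,0,0],0],[[0,0,0],[0,0,0],0],[[0,0,0],[0,0,0],0]]'

```text
time: 8.33
position: [555.7, 3.0, 115.1]
eef_rot: [[-0.253, -0.968, 0.0], [-0.968, 0.253, -0.0], [0.0, -0.0, -1.0]]
contact_force: [-2.5, -0.9, 5.1]
gripper_width: 0.002
```

The fingertips rested on the top for about 0.6 s at 2–5 N. Now I withdraw straight up.

>>> apply_moves --rows '[[[0,0,-0.001],[0,0,0],0],[[0,0,-0.003],[0,0,0],0],[[0,0,-0.01],[0,0,0],0],[[0,0,-0.025],[0,0,0],0],[[0,0,-0.03],[0,0,0],0],[[0,0,-0.03],[0,0,0],0],[[0,0,-0.03],[0,0,0],0],[[0,0,-0.03],[0,0,0],0],[[0,0,-0.015],[0,0,0],0],[[0,0,0],[0,0,0],0],[[0,0,0],[0,0,0],0]]'

```text
time: 9.25
position: [556.3, 3.1, 289.9]
eef_rot: [[-0.253, -0.968, 0.003], [-0.968, 0.253, 0.0], [-0.001, -0.003, -1.0]]
contact_force: [0.0, -0.1, -0.3]
gripper_width: 0.001
```

```bash
python3 - <<'E'
from h import *
s=capture("scene");S=ctrl.read_state();print(S["time"],S["position"],S["contact_force"],np.abs(S["joint_vel"]).max())
b=np.hstack([cv2.resize(x[190:290,250:370],None,fx=3.3,fy=3.3,interpolation=2) for x in(cv2.imread("pics/scene1.png")[:,:,::-1],s)])
save("final",np.clip(255*(b/255.)**.6,0,255).astype('uint8'))
E
```

```text
9.3 [555.40025922   2.92115379 288.29350262] [-0.44693796  0.2267218   0.37740802] 1.9233268463806512
```

View pics/final.png

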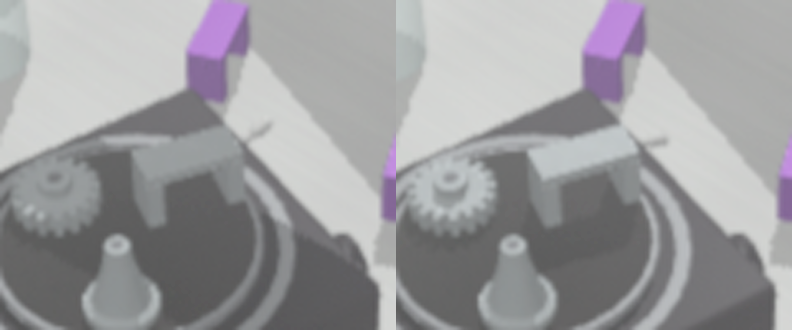

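The before and after crops match: bridge, gear, nozzle and purple pieces are all unmoved. The lever tip moved from crop (270,124) to (268,140), which is down. I'm handing in.

```bash
python3 -c "
from h import *
print(ticket.finish_job())"
```

```text
the job is handed in; nothing more can be done
None
```

The job is done and handed in at about 9.3 s of robot time. I pushed the toggle switch fully down first, then touch-tested the grey bridge with shut fingertips.

- **Toggle:** The fingers reached the lever's lower stop, with a reading of about 27 N at the end of the push. Pictures taken after that push and at the end both show the lever down.
- **Touch test:** I came down at no more than about 12 mm/s, slowing to 4–6 mm/s just before contact. First contact was at a height of 115.2 mm, and the fingers rested there for about 0.6 s. The force read 2.2 to 5.1 N, well under the 25 N limit.
- **Withdrawal:** The hand went straight up to about 173 mm above the bridge, with no contact force left.
- **Last check:** The before and after pictures show the bridge, gear and nozzle unmoved. I did not check the bottle and clamp again; the arm was never near them.

The two cameras' position estimates differed by up to 6 mm for the bridge and the toggle tip. They differed by up to 18 mm for the turntable centre, which I did not use. I took middle values for the bridge and tip and confirmed them from close by before each contact.

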